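# Log out the green-capped vial at the sample console

## Robot

A 6-joint arm with a two-finger parallel gripper is mounted at the origin on a cart in front of the work surface, level with it; the furniture and walls round the work are solid. World frame = base frame: x ahead of the robot, y to its left, z up, the work surface at z = 0. Lengths are in mm, angles in rad, forces in N, time in s.
With the tool pointing down it reaches from about 250 to 775 mm from the base axis. Payload 4 kg.
Tool frame: the origin (TCP) lies at the very end of the fingers, on their centre line; the grasp point (between the pads) lies 19 mm behind it; z points along the fingers, y is the line along which they close (so a half turn about z gives the same grasp; the last joint's range is limited). The gripper opens to 85 mm and grips with 20 to 120 N. Pads are 22 mm wide; open, the fingers measure 114 mm over their backs; the gripper's body (76 mm by 85 mm) begins 54 mm behind the grasp point. The pads swing forward as they close: fully open they stand 13 mm farther back than shut.
Start: joints at [1.079, 0.087, 1.371, -0, 1.684, -0.103], TCP at [208.505, 508.967, 192.641] pointing down, gripper open.
Joint ranges: [-3.1, 3.1], [-0.76, 2.03], [0.27, 2.55], [-1.08, 4.22], [0.17, 2.65], [-2.57, 2.57]. Speed limits (rad/s): [2.79, 2.79, 3.14, 3.14, 3.14, 3.14].

## Interface

Orientations are given as [roll, pitch, yaw] about the fixed x, y, z axes, in that order (R = Rz(yaw) Ry(pitch) Rx(roll)).
In Python, from plant import env gives the robot as it stands.
- The arm moves only by the tool apply_moves, never from a script. Its argument "increments" is a list of rows, each a list of 7 numbers: the shift along the tool's x, y, z in mm, then the turn, a rotation vector about the tool's x, y, z in degrees, then the opening, from -1 (shut) to 1 (fully open). A call has 1 to 8 rows; each row is the pose to reach, as a shift and turn from the pose commanded when the call began, along the tool's axes at that moment; what a row does not reach only later rows make up. A row lasts 1/10 s, in which the tool goes at most 50 mm and 8.59 degrees, less where a joint would pass 70% of its speed; a pose out of reach is approached as far as the arm can. A call with a gripper value outside its range is refused whole. The fingers move at their own pace and stop on an object; "grip_force" is the grip in N (left out, the last holds). Time passes only in rows, so rows that repeat a pose let the fingers close. It gives the time, the measured TCP pose, the force, the opening and the grip force at its end, in the units of the state.
- env.observe(): the state, without advancing time (a new reading comes with each control period).
- env.capture(name): name is "scene" or "top" or "wrist"; returns a dict with "img" (384x512x3 uint8, red, green, blue), "mtx" (3x3 intrinsics, pixels), "k1" (the pictures are not rectified: a ray, as slopes to the right and down, at radius r is drawn at 1 + k1 r^2 times it, then the intrinsics apply), "world_from_camera" (4x4, takes a point from camera to world coordinates); the wrist camera has in their place "T_tool_cam" (4x4, takes a point from camera to tool coordinates, whose origin is the TCP and whose axes are the flange's). Camera axes: x right, y up, looking along -z (the intrinsics and any distortion apply to the point x, -y, -z); pixel columns grow to the right and rows downward; lengths in mm; the calibration is good to about 2 mm. A picture is of the moment at which its call begins: read the wrist's pose just before it. There is no depth.
- env.close_job(): hands the job in; it is judged then, once.
The state is a dict: "t": time; "joints": joint angles; "joint_velocities": joint speeds; "effort": joint torques, N m; "tool_pos": TCP position; "eef_rot": TCP orientation; "ft_force": force on the tool from outside, world axes, zero at the start; "moment": the same for the moment, N m; "opening": finger opening in mm; "finger_force": force on a finger pad.
Only numpy, scipy, OpenCV 4.12 (cv2) and the standard library are available. Lean on these libraries where they do the work, as an engineer would, in place of code of your own. Each camera call takes 0.05 s, during which the arm holds its last target. There are 200 camera calls.

## Task

Log out the vial with the green cap at the sample console: with the fingertips, press the white key in front of that vial lightly and let it come up again, then press the yellow enter key lightly in the same way and withdraw well clear of the console. Do not press the other two white keys, and leave the vials and everything else on the desk untouched.

Things in the scene. Friction and masses are not known exactly. Their poses are not given: they have to be found in the camera images.
- console: Grey console fixed to the desk, 340 mm (its y) x 160 mm (its x), top 20 mm above the desk. Origin: centre of its underside; x points away from the robot, y left, z up. Vial wells at x +35 mm, y +120, +40, -40 mm; a round white key in front of each (x -45 mm, same y, white line from key to well); a round yellow key at the right (x -45, y -125 mm), a green display behind it.
- key_left_top (a point): Centre of the top face of the left white key, 42 mm above the desk when up; round cap of 26 mm diameter, standing 10 mm proud of a black round housing of 42 mm; it goes straight down. Neighbouring white keys are 80 mm apart, the right one 85 mm from the yellow. The well's centre lies 80 mm behind its key.
- key_left (a joint): Travel of the left white key in m: 0 up, 0.006 fully down. A spring lifts it again; fully down takes 5 N, in proportion on the way. It registers at half its travel (3 mm). More than 20 N is too hard.
- key_middle_top (a point): Centre of the top face of the middle white key, 42 mm above the desk when up; round cap of 26 mm diameter, standing 10 mm proud of a black round housing of 42 mm; it goes straight down. Neighbouring white keys are 80 mm apart, the right one 85 mm from the yellow. The well's centre lies 80 mm behind its key.
- key_middle (a joint): Travel of the middle white key in m: 0 up, 0.006 fully down. A spring lifts it again; fully down takes 5 N, in proportion on the way. It registers at half its travel (3 mm). More than 20 N is too hard.
- key_right_top (a point): Centre of the top face of the right white key, 42 mm above the desk when up; round cap of 26 mm diameter, standing 10 mm proud of a black round housing of 42 mm; it goes straight down. Neighbouring white keys are 80 mm apart, the right one 85 mm from the yellow. The well's centre lies 80 mm behind its key.
- key_right (a joint): Travel of the right white key in m: 0 up, 0.006 fully down. A spring lifts it again; fully down takes 5 N, in proportion on the way. It registers at half its travel (3 mm). More than 20 N is too hard.
- key_enter_top (a point): Centre of the top face of the yellow enter key, 42 mm above the desk when up; round cap of 32 mm diameter, standing 10 mm proud of a black round housing; it goes straight down.
- key_enter (a joint): Travel of the yellow key in m: 0 up, 0.006 fully down; same spring and same travel to register as the white keys.
- vial_green: Glass vial with a green screw cap, 25 mm diameter, 58 mm tall, loose, standing in one of the three wells (8 mm deep, so its top is 70 mm above the desk); which well varies. Origin at the centre of its underside, z up.
- vial_blue: Glass vial with a blue screw cap, 25 mm diameter, 62 mm tall, loose, standing in one of the three wells (8 mm deep, so its top is 74 mm above the desk); which well varies. Origin at the centre of its underside, z up.
- vial_white: Glass vial with a white screw cap, 25 mm diameter, 62 mm tall, loose, standing in one of the three wells (8 mm deep, so its top is 74 mm above the desk); which well varies. Origin at the centre of its underside, z up.
- mouse: Black computer mouse, 109 x 60 x 38 mm, loose on the desk; origin at the centre of its underside. A bystander.
- usb_stick: Red memory stick, 52 x 18 x 8 mm, loose on the desk; origin at the centre of its underside. A bystander.
- calculator: Black pocket calculator, 120 x 72 x 15 mm, loose on the desk; origin at the centre of its underside. A bystander.
- stapler: Blue desk stapler, 125 x 34 x 42 mm, loose on the desk; origin at the centre of its underside. A bystander.
- glue_stick: White glue stick with blue cap, standing, 28 mm diameter, 90 mm tall, loose on the desk; origin at the centre of its underside. A bystander.
- marker: White and red marker pen, 135 x 17 x 16 mm, loose on the desk; origin at the centre of its underside. A bystander.
Things that resemble listed ones, but are neither listed nor needed, are in the scene too. Leave any purple look-alike of the vial_white alone. What is shaped like the vial_green but red is not meant.

How it is judged:
By the outcome, as a careful person would: the job done as asked, in the order asked, and still so for the second after the job is handed in, with the robot touching nothing.
It also fails if it takes over 38 s, if anything falls off the work surface, if the arm or the gripper's body presses on something with over 40 N, if the wrist force passes 120 N, or if a joint passes its speed limit or range.

## Working session

There is one attempt and no reset: what is moved stays moved. The work goes in short steps, Python scripts to look and compute and a tool call to move; the robot and the scene stay as the last step left them, time stands still between calls to the robot, and variables do not carry over. Pictures are saved under pics/ and viewed, at most 10 in all, crops included, and the job is handed in when it is done.

Besides the shell and the picture viewer there is one more tool, called after ">>>" by a JSON object that holds its "api" and its "payload". apply_moves: Moves the arm, as the interface text tells. Its arguments: {"type":"object","properties":{"increments":{"type":"array","items":{"type":"array","items":{"type":"number"}}},"grip_force":{"type":"number"}},"required":["increments"]}

```bash
mkdir -p pics; cat > h.py <<'E'
import numpy as np,cv2
from plant import env
def ray(c,u,v,T=None):
    T=c["world_from_camera"] if T is None else T
    K=np.array(c["mtx"]); d=np.array([(u-K[0,2])/K[0,0],(v-K[1,2])/K[1,1]]); s=d.copy()
    for _ in range(20): s=d/(1+c["k1"]*(s@s))
    T=np.array(T); return T[:3,3],T[:3,:3]@np.array([s[0],-s[1],-1])
def onz(c,u,v,z,T=None):
    o,d=ray(c,u,v,T); return o+d*(z-o[2])/d[2]
def tri(a,b):
    (o,d),(p,e)=a,b
    t=np.linalg.lstsq(np.c_[d,-e],p-o,rcond=None)[0]
    return (o+d*t[0]+p+e*t[1])/2, np.linalg.norm(o+d*t[0]-p-e*t[1])
E
python3 - <<'E'
from h import *
import pickle
s=env.observe();print(s)
for n in("scene","top"):
    c=env.capture(n);pickle.dump(c,open(n+".pkl","wb"));cv2.imwrite(f"pics/{n}.png",c["img"][:,:,::-1])
    print(n,c["mtx"],c["k1"],c["world_from_camera"])
E
```

```text
{'t': 0.0, 'joints': array([ 1.07890225e+00,  8.79859701e-02,  1.37228677e+00,  2.23004596e-05,
        1.68358928e+00, -1.03090280e-01]), 'joint_velocities': array([ 0.00169384, -0.00032348,  0.00120452, -0.00227316,  0.00076929,
        0.00042933]), 'effort': array([-9.14159718e-04, -3.51854825e+01, -3.13275146e+01, -8.91322497e-05,
        1.06632529e-02,  1.08701886e-05]), 'tool_pos': array([208.2073405 , 508.43153457, 191.40579938]), 'eef_rot': array([-3.13933761e+00, -2.55582377e-04,  2.75279105e+00]), 'ft_force': array([ 0.04586916,  0.63758274, -0.41097751]), 'moment': array([-0.03314828, -0.00747991, -0.04121201]), 'finger_force': 0.0, 'opening': 85.56719083691176}
scene [[375.67387848   0.         259.18566755]
 [  0.         375.67387848 190.73128263]
 [  0.           0.           1.        ]] -0.07835119567915241 [[ 8.80592503e-01  3.62315836e-01 -3.05424426e-01  2.63273503e+02]
 [-4.73630153e-01  6.93624944e-01 -5.42732822e-01 -6.56652184e+02]
 [ 1.52093044e-02  6.22584671e-01  7.82404630e-01  9.13847754e+02]
 [ 0.00000000e+00  0.00000000e+00  0.00000000e+00  1.00000000e+00]]
top [[403.09306506   0.         248.80858639]
 [  0.         403.09306506 184.34319929]
 [  0.           0.           1.        ]] -0.14512902910887218 [[ 6.72582454e-03  9.98053725e-01 -6.19961704e-02  5.24664211e+02]
 [-9.99936750e-01  6.15373164e-03 -9.41419998e-03 -6.32523485e+01]
 [-9.01436956e-03  6.20555674e-02  9.98031987e-01  1.27220483e+03]
 [ 0.00000000e+00  0.00000000e+00  0.00000000e+00  1.00000000e+00]]
```

View pics/scene.png

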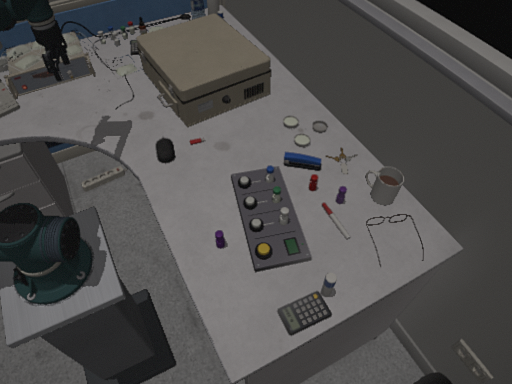

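View pics/top.png

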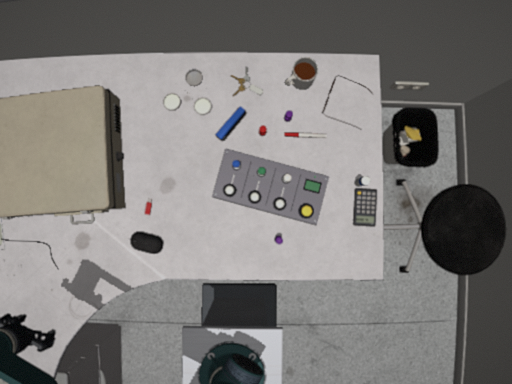

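The console holds blue, green and white vials from left to right.

Candidates for the green vial:
- Green cap: scene (277,193), top (262,172), in the middle well.
- Red look-alike: scene (314,183), top (263,130), loose on the desk.
- Purple look-alikes: scene (341,194) and (220,239).
- The green display at scene (291,246) is not a vial.

I choose the green one, so its key is the middle white one at scene (250,202), top (255,197). The enter key is yellow at scene (264,250), top (306,211).

```bash
python3 - <<'E'
from h import *
import pickle
C={n:pickle.load(open(n+".pkl","rb")) for n in("scene","top")}
seeds={"scene":dict(left=(244,182),mid=(250,202),right=(256,224),enter=(264,250)),"top":dict(left=(230,190),mid=(255,197),right=(280,203),enter=(306,211))}
P={}
for n,c in C.items():
    hsv=cv2.cvtColor(c["img"],cv2.COLOR_RGB2HSV)
    for k,(u,v) in seeds[n].items():
        m=((hsv[...,2]>110)&((hsv[...,1]>120) if k=="enter" else (hsv[...,1]<90))).astype(np.uint8)
        w=np.zeros_like(m);cv2.circle(w,(u,v),8,1,-1);m&=w
        m=cv2.morphologyEx(m,cv2.MORPH_OPEN,np.ones((3,3),np.uint8))
        nn,l,st,ce=cv2.connectedComponentsWithStats(m)
        i=1+st[1:,4].argmax();P[n,k]=ce[i];print(n,k,ce[i],st[i],onz(c,*ce[i],42).round(1))
for k in seeds["top"]: print(k,*tri(ray(C["scene"],*P["scene",k]),ray(C["top"],*P["top",k])))
a=cv2.resize(C["scene"]["img"][155:275,220:330],None,fx=3.6,fy=4,interpolation=2)
b=cv2.resize(C["top"]["img"][140:230,205:335],None,fx=3,fy=3,interpolation=2)
o=np.zeros((480,790,3),np.uint8);o[:,:396]=a[:480,:396];o[:270,398:788]=b
cv2.imwrite("pics/crop.png",o[:,:,::-1])
E
```

```text
scene left [243.59259259 179.07407407] [241 177   6   5  27] [583.    9.9  42. ]
scene mid [249.5 199.5] [247 197   6   6  32] [563.2 -67.5  42. ]
scene right [255.8   221.925] [253 219   7   7  40] [ 542.7 -145.2   42. ]
scene enter [263.19277108 248.        ] [258 244  11   9  83] [ 521.2 -227.6   42. ]
top left [229.06779661 189.52542373] [225 186   9   8  59] [584.8   8.6  42. ]
top mid [254.39655172 196.60344828] [251 193   8   8  58] [563.7 -69.   42. ]
top right [279.5        203.28571429] [276 200   8   8  56] [ 543.8 -145.7   42. ]
top enter [306.44827586 210.47126437] [302 206  10  10  87] [ 522.3 -228.1   42. ]
left [583.80721432   9.02070463  42.65298274] 2.1778545033081405
mid [563.1639453  -68.72744271  43.43366195] 1.0673043645897429
right [ 543.24725392 -145.42286553   41.94157328] 1.1470050683631854
enter [ 521.70351126 -227.87329955   42.03924598] 1.2225676086572623
```

View pics/crop.png

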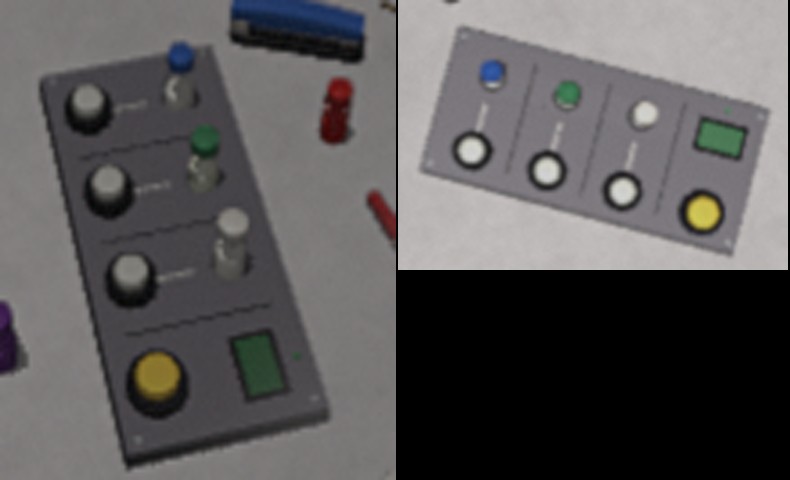

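The crop confirms it: the green cap is in the middle well, and its white line leads to the middle white key. The neighbouring spacings (80, 79 and 85 mm) and heights (about 42 mm) agree with the description. First I shut the fingers and cross over high up.

>>> {"api": "apply_moves", "payload": {"increments": [[0, 0, 0, 0, 0, 0, -1], [-40, -29, 0, 0, 0, 0, -1], [-80, -58, 0, 0, 0, 0, -1], [-120, -87, 0, 0, 0, 0, -1], [-160, -116, 0, 0, 0, 0, -1], [-200, -145, 0, 0, 0, 0, -1], [-240, -174, 0, 0, 0, 0, -1], [-270, -197, 0, 0, 0, 0, -1]], "grip_force": 20}}

```text
t: 0.9
tool_pos: [384.6, 221.9, 192.6]
eef_rot: [-3.141, 0.001, 2.751]
ft_force: [0.7, -0.2, 0.3]
opening: -0.1
finger_force: 0.0
```

>>> {"api": "apply_moves", "payload": {"increments": [[-40, -29, 0, 0, 0, 0, -1], [-80, -58, 0, 0, 0, 0, -1], [-120, -87, 0, 0, 0, 0, -1], [-160, -116, 0, 0, 0, 0, -1], [-200, -145, 0, 0, 0, 0, -1], [-240, -174, 0, 0, 0, 0, -1], [-277, -202, 30, 0, 0, 0, -1], [-277, -202, 60, 0, 0, 0, -1]]}}

```text
t: 1.7
tool_pos: [566.4, -72.6, 132.9]
eef_rot: [-3.141, 0.005, 2.747]
ft_force: [0.2, 1.2, 0.6]
opening: 0.2
finger_force: 0.0
```

```bash
cat >> h.py <<'E'
from scipy.spatial.transform import Rotation as Ro
def Rt(s): return Ro.from_euler("xyz",s["eef_rot"]).as_matrix()
def to(s,t): return (Rt(s).T@(np.array(t)-s["tool_pos"])).round(1)
E
python3 - <<'E'
from h import *
s=env.observe()
for k in("t","tool_pos","eef_rot","ft_force","opening","joints"):print(k,s[k])
print(to(s,[563.5,-68.5,60]))
c=env.capture("wrist");cv2.imwrite("pics/w1.png",c["img"][:,:,::-1])
print(c["T_tool_cam"])
E
```

```text
t 1.7
tool_pos [566.37056402 -72.61365593 132.9259214 ]
eef_rot [-3.14083365  0.00519318  2.74749508]
ft_force [0.22757731 1.23371807 0.64731051]
opening 0.17969592874447127
joints [-0.22576411  0.14874736  1.42109068 -0.00161834  1.56676201 -1.4024584 ]
[ 4.6  2.8 72.9]
[[ 3.18587658e-04  9.61699456e-01  2.74105918e-01  6.99084954e+01]
 [ 9.99999536e-01 -5.55440551e-04  7.86481985e-04 -5.78552606e-01]
 [ 9.08608839e-04  2.74105540e-01 -9.61699188e-01 -1.81560682e+02]
 [ 0.00000000e+00  0.00000000e+00  0.00000000e+00  1.00000000e+00]]
```

View pics/w1.png

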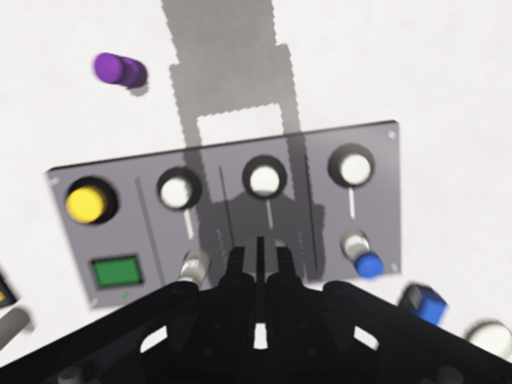

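The wrist view shows the middle key at about (265,178), the enter key at (87,203) and the fingertips at (260,245). I'll measure both keys from here.

```bash
cat > wk.py <<'E'
from h import *
def meas(seeds,rad=24):
    s=env.observe();c=env.capture("wrist")
    T=np.eye(4);T[:3,:3]=Rt(s);T[:3,3]=s["tool_pos"];T=T@np.array(c["T_tool_cam"])
    hsv=cv2.cvtColor(c["img"],cv2.COLOR_RGB2HSV)
    for k,(u,v) in seeds.items():
        m=((hsv[...,2]>130)&((hsv[...,1]>120) if k=="enter" else (hsv[...,1]<90))).astype(np.uint8)
        w=np.zeros_like(m);cv2.circle(w,(u,v),rad,1,-1);m&=w
        m=cv2.morphologyEx(m,cv2.MORPH_OPEN,np.ones((5,5),np.uint8))
        n,l,st,ce=cv2.connectedComponentsWithStats(m);i=1+st[1:,4].argmax()
        print(k,ce[i].round(1),st[i],onz(c,*ce[i],42,T).round(1))
    print(s["t"],s["tool_pos"],s["eef_rot"],s["ft_force"],s["joint_velocities"].round(3))
    return s,c
E
python3 - <<'E'
from wk import *
s,c=meas(dict(left=(356,168),mid=(265,180),right=(175,192),enter=(87,203)))
print(to(s,[563.5,-68.5,60]))
E
```

```text
left [358.2 177.7] [344 163  30  29 711] [581.6   9.1  42. ]
mid [264.3 189.9] [250 176  30  28 669] [561.4 -67.5  42. ]
right [171.8 202.4] [158 189  28  27 633] [ 541.4 -144.6   42. ]
enter [ 80.4 211.8] [ 64 198  32  29 734] [ 518.4 -222.8   42. ]
1.75 [561.10679235 -70.08344626 124.53966941] [-3.13921926 -0.01024985  2.7485042 ] [-3.20093253  0.06915402 -4.54904111] [ 0.044 -0.011  0.055  0.021  0.14   0.019]
[-2.3  2.5 64.5]
```

>>> {"api": "apply_moves", "payload": {"increments": [[0, -1, 15, 0, 0, 0, -1], [0, -1, 35, 0, 0, 0, -1], [0, -1, 55, 0, 0, 0, -1], [0, -1, 70, 0, 0, 0, -1], [0, -1, 78, 0, 0, 0, -1], [0, -1, 78, 0, 0, 0, -1], [0, -1, 78, 0, 0, 0, -1], [0, -1, 78, 0, 0, 0, -1]]}}

```text
t: 2.6
tool_pos: [564.0, -68.6, 56.1]
eef_rot: [3.141, 0.003, 2.753]
ft_force: [0.0, 0.1, 0.3]
opening: 0.1
finger_force: 0.0
```

```bash
python3 - <<'E'
from wk import *
s,c=meas(dict(left=(430,120)),60)
cv2.imwrite("pics/w2.png",c["img"][:,:,::-1])
for _ in range(3):
    s=env.observe();print(s["tool_pos"],s["ft_force"],to(s,[563.2,-68.5,42]));env.capture("wrist")
E
```

```text
left [430.7 119.4] [  371    61   119   119 10952] [545.3  47.8  42. ]
2.6 [564.02420051 -68.62421771  56.06843669] [3.14101432e+00 2.59196194e-03 2.75296476e+00] [0.04739385 0.06411949 0.31990431] [-0.002  0.     0.001  0.002 -0.002 -0.002]
[563.96575078 -68.65996677  55.98510799] [-0.03514815 -0.03609075  1.85434034] [ 0.8 -0.1 14. ]
[563.8540036  -68.70400548  55.8067397 ] [ 0.20993247  0.395112   -0.18446999] [ 0.7 -0.1 13.8]
[563.67437715 -68.68879982  55.55310768] [ 0.43244437  0.70727572 -0.05102516] [ 0.5 -0.  13.6]
```

View pics/w2.png

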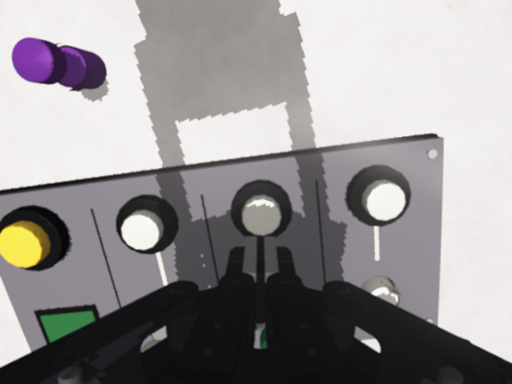

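The middle key at (262,215) lies directly ahead of and below the fingertips at (262,240). The TCP is over it, about 14 mm up, so I press slowly.

>>> {"api": "apply_moves", "payload": {"increments": [[0, 0, 5, 0, 0, 0, -1], [0, 0, 10, 0, 0, 0, -1], [0, 0, 13, 0, 0, 0, -1], [0, 0, 14, 0, 0, 0, -1], [0, 0, 15, 0, 0, 0, -1], [0, 0, 16, 0, 0, 0, -1], [0, 0, 16, 0, 0, 0, -1], [0, 0, 16, 0, 0, 0, -1]]}}

```text
t: 3.6
tool_pos: [563.2, -68.5, 38.8]
eef_rot: [3.141, 0.0, 2.753]
ft_force: [-0.3, 0.4, -0.2]
opening: 0.1
finger_force: 0.0
```

```bash
python3 - <<'E'
from wk import *
for _ in range(4):
    s=env.observe();c=env.capture("scene");print(s["tool_pos"],s["ft_force"])
w=env.capture("wrist")["img"][150:330,180:350]
o=np.zeros((540,800,3),np.uint8)
o[:,:510]=cv2.resize(w,(510,540),interpolation=2)
o[:290,512:800]=cv2.resize(c["img"][170:228,220:278],(288,290),interpolation=2)
cv2.imwrite("pics/p1.png",o[:,:,::-1])
E
```

```text
[563.16597807 -68.54121537  38.75279622] [-0.33697772  0.41675067 -0.21290601]
[563.17321749 -68.53415727  38.78874209] [ 1.13118596 -0.30588993  0.08086414]
[563.18348437 -68.56027348  38.78363672] [ 0.59658527  0.11168108 -0.11096119]
[563.17616939 -68.52986802  38.79642246] [ 0.73631368 -0.57692925  0.70095762]
```

View pics/p1.png

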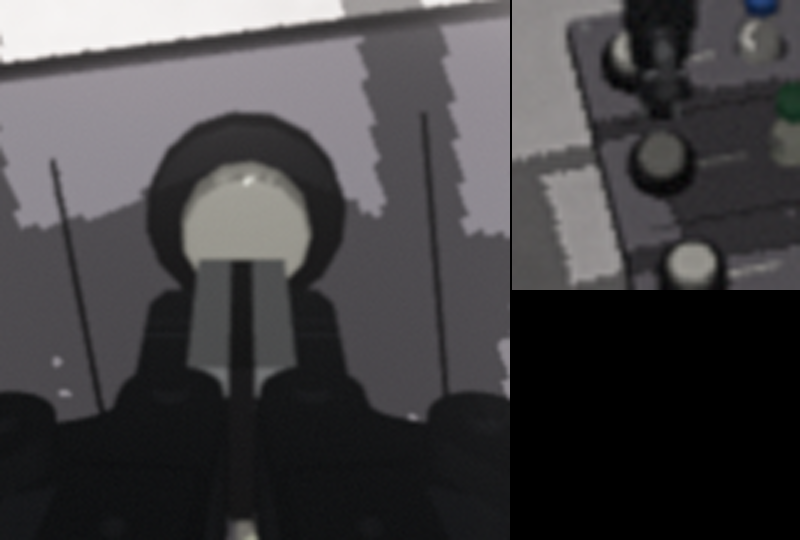

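```bash
cat >> h.py <<'E'
def proj(c,p,T):
    q=np.linalg.inv(np.array(T))@np.r_[p,1]; s=np.array([q[0],-q[1]])/-q[2]
    s=s*(1+c["k1"]*(s@s)); K=np.array(c["mtx"]); return (s*[K[0,0],K[1,1]]+K[:2,2]).round(1)
E
python3 - <<'E'
from wk import *
import pickle
s=env.observe();c=env.capture("wrist");S=pickle.load(open("scene.pkl","rb"))
for x in(-11,0,11):
    for z in(-20,-10,0,3,6): print(x,z,"wrist",proj(c,[x,0,z],c["T_tool_cam"]),"scene",proj(S,s["tool_pos"]+Rt(s)@[x,0,z],S["world_from_camera"]))
print(s["joints"])
E
```

```text
-11 -20 wrist [261.3 257.1] scene [253.4 195.9]
-11 -10 wrist [261.3 249.2] scene [253.4 198.1]
-11 0 wrist [261.3 242.1] scene [253.4 200.1]
-11 3 wrist [261.2 240.1] scene [253.4 200.8]
-11 6 wrist [261.2 238.2] scene [253.4 201.4]
0 -20 wrist [261.4 238.6] scene [249.6 196.2]
0 -10 wrist [261.3 231.5] scene [249.6 198.3]
0 0 wrist [261.3 225.2] scene [249.7 200.4]
0 3 wrist [261.3 223.4] scene [249.7 201. ]
0 6 wrist [261.3 221.6] scene [249.7 201.7]
11 -20 wrist [261.4 219.3] scene [245.8 196.5]
11 -10 wrist [261.4 213.2] scene [245.9 198.6]
11 0 wrist [261.3 207.6] scene [245.9 200.7]
11 3 wrist [261.3 206.1] scene [245.9 201.3]
11 6 wrist [261.3 204.6] scene [245.9 201.9]
[-2.21127893e-01  2.04645934e-01  1.54917063e+00  6.30810115e-05
  1.38746491e+00 -1.40308834e+00]
```

The wrist and scene views both suggest the fingertips are not on the key yet: there is no force, and the tip edge is at wrist row 237 rather than about 207. I'll look closer before going further.

```bash
python3 - <<'E'
from wk import *
c=env.capture("scene")["img"];t=env.capture("top")["img"]
g=lambda im:np.clip(255*(im/255.)**0.5,0,255).astype(np.uint8)
o=np.zeros((540,800,3),np.uint8)
o[:]=0
o[:,:440]=cv2.resize(g(c[160:214,228:272]),(440,540),interpolation=0)
o[:360,440:800]=cv2.resize(g(t[165:225,225:285]),(360,360),interpolation=0)
cv2.imwrite("pics/p2.png",o[:,:,::-1])
E
```

```text
(no output)
```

View pics/p2.png

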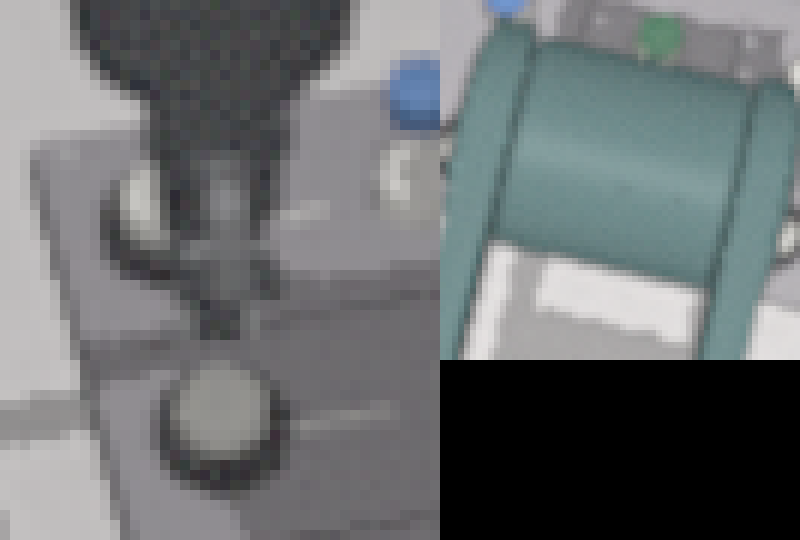

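The tip ends at scene (249.8,193.8), while the key top is at (250,200) and still up. Laterally the fingers are in line, but the real fingertips sit about 30 mm above the reported TCP. I'll continue down in guarded steps, watching the force.

>>> {"api": "apply_moves", "payload": {"increments": [[0, 0, 4, 0, 0, 0, -1], [0, 0, 8, 0, 0, 0, -1], [0, 0, 12, 0, 0, 0, -1], [0, 0, 15, 0, 0, 0, -1], [0, 0, 17, 0, 0, 0, -1], [0, 0, 18, 0, 0, 0, -1], [0, 0, 18, 0, 0, 0, -1], [0, 0, 18, 0, 0, 0, -1]]}}

```text
t: 4.8
tool_pos: [563.2, -68.5, 20.8]
eef_rot: [3.141, 0.0, 2.753]
ft_force: [-0.4, -0.3, 0.7]
opening: 0.3
finger_force: 0.0
```

```bash
python3 - <<'E'
from wk import *
f=[]
for _ in range(3):
    s=env.observe();f.append(s["ft_force"]);c=env.capture("scene")["img"]
w=env.capture("wrist")["img"]
print(s["tool_pos"],np.mean(f,0))
g=lambda im:np.clip(255*(im/255.)**0.5,0,255).astype(np.uint8)
o=np.zeros((540,800,3),np.uint8)
o[:,:440]=cv2.resize(g(c[160:214,228:272]),(440,540),interpolation=0)
o[:360,440:800]=cv2.resize(g(w[190:280,215:305]),(360,360),interpolation=0)
cv2.imwrite("pics/p3.png",o[:,:,::-1])
E
```

```text
[563.22877614 -68.51720875  20.82691988] [-0.14408291 -0.13013593  0.32255512]
```

View pics/p3.png

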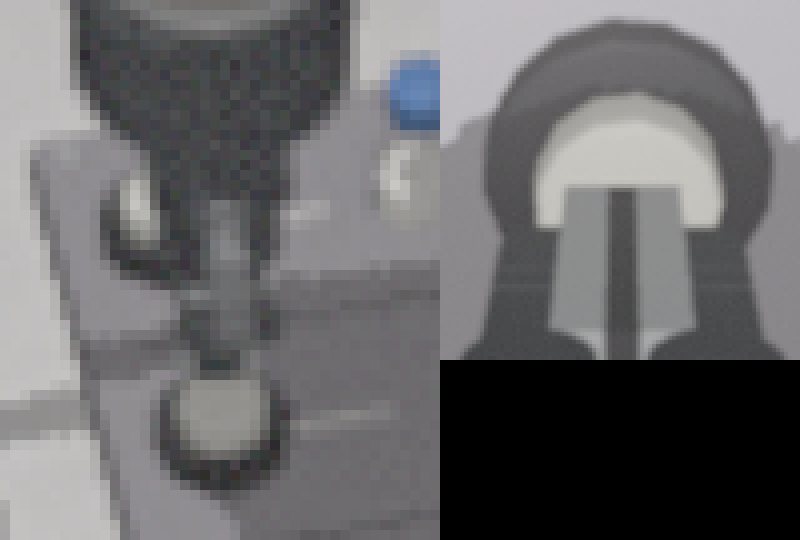

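The tip, at scene row 197.5, is now about 10 mm above the key and centred sideways. I continue gently.

>>> {"api": "apply_moves", "payload": {"increments": [[0, 0, 2, 0, 0, 0, -1], [0, 0, 4, 0, 0, 0, -1], [0, 0, 5, 0, 0, 0, -1], [0, 0, 6, 0, 0, 0, -1], [0, 0, 7, 0, 0, 0, -1], [0, 0, 8, 0, 0, 0, -1], [0, 0, 8, 0, 0, 0, -1], [0, 0, 8, 0, 0, 0, -1]]}}

```text
t: 5.8
tool_pos: [563.0, -68.5, 12.6]
eef_rot: [3.142, -0.0, 2.753]
ft_force: [-0.3, 0.2, 0.4]
opening: -0.0
finger_force: 0.0
```

>>> {"api": "apply_moves", "payload": {"increments": [[0, 0, 1, 0, 0, 0, -1], [0, 0, 2, 0, 0, 0, -1], [0, 0, 3, 0, 0, 0, -1], [0, 0, 3, 0, 0, 0, -1], [0, 0, 3, 0, 0, 0, -1]]}}

```text
t: 6.3
tool_pos: [563.0, -68.5, 9.6]
eef_rot: [3.141, -0.0, 2.753]
ft_force: [0.2, 1.5, -0.8]
opening: 0.3
finger_force: 0.0
```

>>> {"api": "apply_moves", "payload": {"increments": [[0, 0, 1, 0, 0, 0, -1], [0, 0, 2, 0, 0, 0, -1], [0, 0, 2, 0, 0, 0, -1], [0, 0, 2, 0, 0, 0, -1]]}}

```text
t: 6.7
tool_pos: [563.0, -68.5, 7.6]
eef_rot: [3.142, -0.0, 2.753]
ft_force: [-1.4, 0.9, 0.4]
opening: 0.2
finger_force: 0.0
```

```bash
python3 - <<'E'
from wk import *
f=[]
for i in range(6):
    s=env.observe();f.append(s["ft_force"]);c=env.capture("scene" if i<3 else "wrist")["img"]
    if i==2:S=c
print(s["tool_pos"],np.mean(f,0),np.std(f,0))
print("scene col 250 V",S[180:210,248:252].mean((1,2)).round())
print("wrist col",c[205:260:3,243:247].mean((1,2)).round(),c[205:260:3,252:256].mean((1,2)).round())
E
```

```text
[563.09892901 -68.54740826   7.6490471 ] [ 0.11700117 -0.11714478  0.13480812] [0.76591881 0.59186118 0.3591826 ]
scene col 250 V [18. 19. 20. 32. 39. 39. 56. 60. 57. 52. 43. 42. 53. 44. 33. 39. 35. 27.
 18. 20. 37. 78. 86. 81. 74. 40. 16. 12. 14. 32.]
wrist col [ 99.  39.  42.  46.  42.  34.  32.  33.  80. 101. 116. 129. 128. 123.
  62.  58.  61.  64.  67.] [ 39.  44.  47.  44.  39.  33.  76. 104. 112. 151. 147.  78.  79.  78.
  78.  77.  77.  77.  76.]
```

>>> {"api": "apply_moves", "payload": {"increments": [[0, 0, 1, 0, 0, 0, -1], [0, 0, 2, 0, 0, 0, -1], [0, 0, 2, 0, 0, 0, -1], [0, 0, 2, 0, 0, 0, -1]]}}

```text
t: 7.4
tool_pos: [563.0, -68.5, 5.5]
eef_rot: [3.142, -0.0, 2.753]
ft_force: [0.1, -0.6, -0.3]
opening: 0.1
finger_force: 0.0
```

>>> {"api": "apply_moves", "payload": {"increments": [[0, 0, 1, 0, 0, 0, -1], [0, 0, 2, 0, 0, 0, -1], [0, 0, 2, 0, 0, 0, -1], [0, 0, 2, 0, 0, 0, -1]]}}

```text
t: 7.8
tool_pos: [563.0, -68.5, 3.6]
eef_rot: [3.142, -0.0, 2.753]
ft_force: [0.2, -0.1, 0.2]
opening: 0.0
finger_force: 0.0
```

>>> {"api": "apply_moves", "payload": {"increments": [[0, 0, 1, 0, 0, 0, -1], [0, 0, 2, 0, 0, 0, -1], [0, 0, 3, 0, 0, 0, -1], [0, 0, 3, 0, 0, 0, -1], [0, 0, 3, 0, 0, 0, -1]]}}

```text
t: 8.3
tool_pos: [563.1, -68.6, 0.9]
eef_rot: [3.141, 0.0, 2.753]
ft_force: [-0.4, 1.0, 2.7]
opening: -0.0
finger_force: 1.4
```

>>> {"api": "apply_moves", "payload": {"increments": [[0, 0, 1, 0, 0, 0, -1], [0, 0, 2, 0, 0, 0, -1], [0, 0, 2, 0, 0, 0, -1], [0, 0, 2, 0, 0, 0, -1]]}}

```text
t: 8.7
tool_pos: [563.2, -68.5, -1.2]
eef_rot: [3.141, 0.0, 2.753]
ft_force: [-1.9, 0.7, 3.9]
opening: 0.2
finger_force: 2.0
```

```bash
python3 - <<'E'
from wk import *
f=[]
for i in range(4):
    s=env.observe();f.append(s["ft_force"]);c=env.capture("scene" if i<3 else "wrist")["img"]
    if i==2:S=c
print(s["tool_pos"],np.mean(f,0))
g=lambda im:np.clip(255*(im/255.)**0.5,0,255).astype(np.uint8)
o=np.zeros((540,800,3),np.uint8)
o[:,:440]=cv2.resize(g(S[160:214,228:272]),(440,540),interpolation=0)
o[:360,440:800]=cv2.resize(g(c[190:280,215:305]),(360,360),interpolation=0)
cv2.imwrite("pics/p4.png",o[:,:,::-1])
E
```

```text
[563.15386152 -68.55155403  -1.24174127] [-1.17411093  0.7585542   3.79221852]
```

View pics/p4.png

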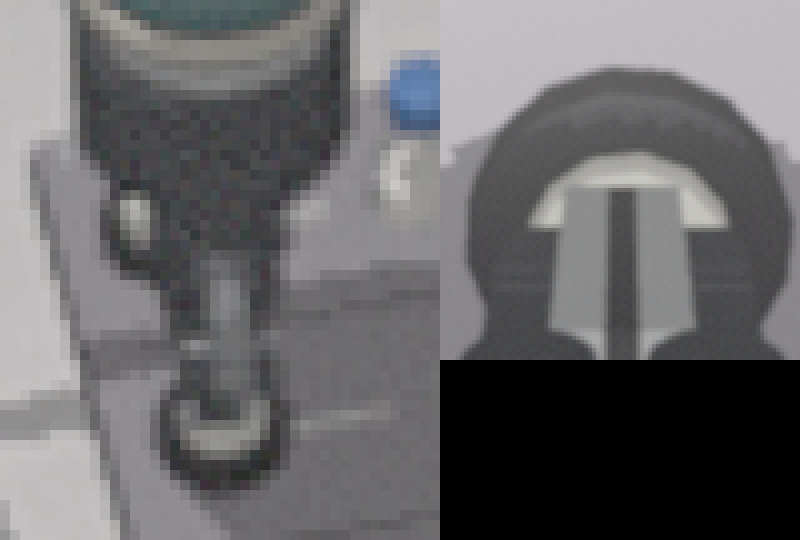

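The tips sit squarely on the middle key with 3.8 N, which is about 4.5 mm of travel, so it has registered. I release it, rise, and cross to the enter key.

>>> {"api": "apply_moves", "payload": {"increments": [[0, 0, -3, 0, 0, 0, -1], [0, 0, -8, 0, 0, 0, -1], [0, 0, -20, 0, 0, 0, -1], [0, 0, -40, 0, 0, 0, -1], [0, 0, -50, 0, 0, 0, -1], [-4, -30, -50, 0, 0, 0, -1], [-9, -65, -50, 0, 0, 0, -1], [-13, -100, -50, 0, 0, 0, -1]]}}

```text
t: 9.7
tool_pos: [537.1, -166.8, 49.1]
eef_rot: [3.142, 0.001, 2.754]
ft_force: [-0.3, -0.6, -1.2]
opening: 0.1
finger_force: 0.0
```

>>> {"api": "apply_moves", "payload": {"increments": [[-4, -30, 0, 0, 0, 0, -1], [-8, -52, 0, 0, 0, 0, -1], [-9, -63, 0, 0, 0, 0, -1], [-9, -63, 10, 0, 0, 0, -1], [-9, -63, 25, 0, 0, 0, -1], [-9, -63, 30, 0, 0, 0, -1], [-9, -63, 30, 0, 0, 0, -1], [-9, -63, 30, 0, 0, 0, -1]]}}

```text
t: 10.5
tool_pos: [521.7, -226.7, 18.1]
eef_rot: [3.141, -0.001, 2.754]
ft_force: [-0.3, 0.2, 0.5]
opening: -0.1
finger_force: 0.0
```

```bash
python3 - <<'E'
from wk import *
s=env.observe();c=env.capture("wrist")
print(s["t"],s["tool_pos"],s["ft_force"],to(s,[521.8,-228,3.3]))
T=np.eye(4);T[:3,:3]=Rt(s);T[:3,3]=s["tool_pos"];T=T@np.array(c["T_tool_cam"])
hsv=cv2.cvtColor(c["img"],cv2.COLOR_RGB2HSV)
m=((hsv[...,1]>120)&(hsv[...,0]>18)&(hsv[...,0]<35)&(hsv[...,2]>60)).astype(np.uint8)
x,y,w,h=cv2.boundingRect(m);n,l,st,ce=cv2.connectedComponentsWithStats(m);i=1+st[1:,4].argmax();print(st[i],"pred centre",proj(c,[521.8,-228,42],T), "edges x",proj(c,s["tool_pos"]*[1,1,0]+[0,0,42]+Rt(s)@[0,-16,0],T),proj(c,s["tool_pos"]*[1,1,0]+[0,0,42]+Rt(s)@[0,16,0],T),"top",proj(c,s["tool_pos"]*[1,1,0]+[0,0,42]+Rt(s)@[16,0,0],T))
E
```

```text
10.5 [ 521.66045781 -226.72906961   18.07172994] [-0.32958731  0.23360001  0.45264596] [-0.6 -1.1 14.8]
[ 229  210   60   40 1534] pred centre [259.3 242.6] edges x [231.  241.5] [291.8 241.5] top [261.5 212.7]
```

The yellow key is centred under the tips to within about 1.5 mm (columns 229–289, predicted 231–292). I press it the same way.

>>> {"api": "apply_moves", "payload": {"increments": [[0, -1, 6, 0, 0, 0, -1], [0, -1, 11, 0, 0, 0, -1], [0, -1, 14, 0, 0, 0, -1], [0, -1, 15, 0, 0, 0, -1], [0, -1, 16, 0, 0, 0, -1], [0, -1, 17, 0, 0, 0, -1], [0, -1, 17, 0, 0, 0, -1], [0, -1, 17, 0, 0, 0, -1]]}}

```text
t: 11.35
tool_pos: [521.2, -228.6, 1.8]
eef_rot: [3.142, -0.0, 2.753]
ft_force: [-1.3, 0.9, 1.9]
opening: -0.2
finger_force: 1.1
```

>>> {"api": "apply_moves", "payload": {"increments": [[0, 0, 1, 0, 0, 0, -1], [0, 0, 2, 0, 0, 0, -1], [0, 0, 3, 0, 0, 0, -1], [0, 0, 3, 0, 0, 0, -1], [0, 0, 3, 0, 0, 0, -1]]}}

```text
t: 11.85
tool_pos: [521.4, -228.7, -1.1]
eef_rot: [-3.142, 0.0, 2.753]
ft_force: [-1.9, -0.2, 4.1]
opening: 0.1
finger_force: 2.0
```

```bash
python3 - <<'E'
from wk import *
f=[]
for i in range(4):
    s=env.observe();f.append(s["ft_force"]);env.capture("wrist")
print(s["t"],s["tool_pos"],np.mean(f,0))
E
```

```text
12.0 [ 521.36760737 -228.70014434   -1.22921116] [-1.98915594  0.55980318  3.99503476]
```

The enter key has registered at 4.0 N. I release it and withdraw up and back.

>>> {"api": "apply_moves", "payload": {"increments": [[0, 0, -3, 0, 0, 0, -1], [0, 0, -8, 0, 0, 0, -1], [0, 0, -20, 0, 0, 0, -1], [0, 0, -50, 0, 0, 0, -1], [0, 0, -90, 0, 0, 0, -1], [0, 0, -130, 0, 0, 0, -1], [0, 0, -170, 0, 0, 0, -1], [0, 0, -200, 0, 0, 0, -1]]}}

```text
t: 12.85
tool_pos: [521.8, -228.9, 202.5]
eef_rot: [-3.141, 0.004, 2.753]
ft_force: [0.0, -0.1, 0.4]
opening: 0.0
finger_force: 0.0
```

>>> {"api": "apply_moves", "payload": {"increments": [[30, -12, 0, 0, 0, 0, -1], [65, -27, 0, 0, 0, 0, -1], [100, -41, 0, 0, 0, 0, -1], [125, -51, 0, 0, 0, 0, -1], [139, -57, 0, 0, 0, 0, -1], [139, -57, 0, 0, 0, 0, -1], [139, -57, 0, 0, 0, 0, -1], [139, -57, 0, 0, 0, 0, -1]]}}

```text
t: 13.65
tool_pos: [371.9, -228.8, 198.6]
eef_rot: [3.141, 0.0, 2.753]
ft_force: [-1.5, 0.6, 0.2]
opening: -0.0
finger_force: 0.0
```

```bash
python3 - <<'E'
from wk import *
s=env.observe();print(s["t"],s["tool_pos"],s["ft_force"],np.abs(s["joint_velocities"]).max())
a=env.capture("scene")["img"];b=env.capture("top")["img"]
cv2.imwrite("pics/end.png",np.hstack([a[100:350,150:460],b[40:290,130:400]])[:,:,::-1])
E
```

```text
13.65 [ 371.90469606 -228.75231387  198.56122916] [-1.51005871  0.55231627  0.2108632 ] 0.008637900194328457
```

View pics/end.png

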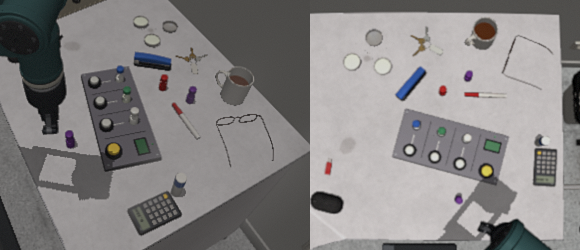

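The arm is clear and still. Both views show all the keys up and the vials and bystanders where they were.

```bash
python3 -c "
from plant import env
print(env.close_job())"
```

```text
the job is handed in; nothing more can be done
None
```

I pressed the middle white key (in front of the green-capped vial) at about 3.8 N, then the yellow enter key at about 4.0 N, let each come up, withdrew clear of the console with nothing else visibly moved, and handed the job in at about 13.8 s; no verdict came back.

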